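# Load the light-curing box

### The arm

A 6-joint arm with a two-finger parallel gripper is mounted at the origin on the work surface. World frame = base frame: x ahead of the robot, y to its left, z up, the work surface at z = 0. Lengths are in mm, angles in rad, forces in N, time in s.
With the tool pointing down it reaches from about 275 to 825 mm from the base axis. Payload 5.2 kg.
Tool frame: the origin (TCP) lies at the very end of the fingers, on their centre line; the grasp point (between the pads) lies 19 mm behind it; z points along the fingers, y is the line along which they close (so a half turn about z gives the same grasp; the last joint's range is limited). The gripper opens to 93 mm and grips with 3 to 60 N. Pads are 15 mm wide; open, the fingers measure 128 mm over their backs; the gripper's body (75 mm by 188 mm) begins 65 mm behind the grasp point.
Start: joints at [-1.426, 0.259, 1.535, -0, 1.348, -0.203], TCP at [187.478, -517.066, 218.653] pointing down, gripper open.
Joint ranges: [-3.14, 3.14], [-0.91, 2.08], [0.19, 2.58], [-1.22, 4.36], [0.22, 2.71], [-3.12, 3.12]. Speed limits (rad/s): [2.57, 2.57, 3.14, 3.14, 3.14, 3.14].

### API

Orientations are given as [roll, pitch, yaw] about the fixed x, y, z axes, in that order (R = Rz(yaw) Ry(pitch) Rx(roll)).
In Python, from bench import robot gives the robot as it stands. The module is installed in compiled form; this text tells all that it offers. Calls block until the motion is done:
- robot.move_ptp(position, orientation): joint-space move of the TCP to a pose.
- robot.move_linear(position, ori=None, speed=150, f_stop=None): straight line of the TCP; ori=None keeps the orientation; speed is the mean speed in mm/s. With f_stop (N) it stops when the force on the tool has changed by that much, and returns True; else False.
- robot.move_j(angles): joint-space move.
- robot.move_gripper(opening): opening from 0.0 (shut) to 1.0 (fully open); the grip force is fixed at half the most; returns when the fingers have stopped.
- robot.sleep(seconds).
- robot.inverse_kinematics(position, orientation): joint angles nearest the present ones, or None.
- robot.get_image(name): name is "side" or "top"; returns a dict with "img" (480x640x3 uint8, blue, green, red), "fovy" (degrees; the focal length in pixels is half the picture's height over the tangent of half this angle, whatever the lens; pixels are square), "cx", "cy" (the principal point, pixels), "k1" (the pictures are not rectified: a ray, as slopes to the right and down, at radius r is drawn at 1 + k1 r^2 times it, then the intrinsics apply), "eye" and "orientation" of the camera in the world. Camera axes: x right, y down, z forward; pixel columns grow to the right and rows downward; lengths in mm; the calibration is good to about 2 mm. A picture is of the moment at which its call begins. There is no depth.
A pose or a line that the arm cannot do raises robot.MotionError and nothing moves.
- robot.hand_in(): hands the job in; it is judged then, once.
Readings, each from a call of its own:
- robot.current_t(): time.
- robot.current_qpos(): joint angles.
- robot.current_joint_vel(): joint speeds.
- robot.current_joint_efforts(): joint torques, N m.
- robot.current_tcp_pos(): TCP position.
- robot.current_eef_rot(): TCP orientation.
- robot.current_contact_force(): force on the tool from outside, world axes, zero at the start.
- robot.current_ft_torque(): the same for the moment, N m.
- robot.current_gripper_width(): opening from 0.0 (shut) to 1.0 (fully open).
- robot.current_finger_force(): force on a finger pad.
Only numpy, scipy, OpenCV 4.12 (cv2) and the standard library are available. Lean on these libraries where they do the work, as an engineer would, in place of code of your own. Each camera call takes 0.05 s, during which the arm holds its last target. There are 200 camera calls.

### The job

Open the lid of the curing box right back until it rests against its stop: once it is past upright keep hold and ease it on slowly so the lamps in it get no knock, do not force it, and leave it resting there. Then stand the mended juglet upright in the middle of the turntable inside, set down gently and not dropped, and leave the other things on the bench as they are.

Things in the scene. Friction and masses are not known exactly. Their poses are not given: they have to be found in the camera images.
- curing_box: Bench light-curing box: grey sheet-steel housing 170 mm deep (x) x 240 wide (y) x 110 tall, fixed to the bench, walls 8 mm, open on top under the lid. Origin: centre of the underside; x points from its front (control panel, towards the robot) to its hinges at the back, z up. Two thin steel uprights 222 mm tall with rubber buffers stand 50 to 85 mm behind the back wall, 85 mm either side of the middle, on rods 100 mm long: they are the lid's stop.
- lid (a joint): Lid angle, rad: 0 shut, growing as it opens about the hinge line along the box's y. The lid (24 mm thick, lamps inside, 0.7 to 1 kg, nearly free hinge) falls shut below about 1.4 rad and falls on backwards beyond that: keep hold, and past upright stay under 0.5 rad/s (80 mm/s at the handle). Its stop is set anywhere from 1.62 to 1.94 rad, differently each time, and must be felt.
- hinge (a point): Middle of the hinge line at the top of the box's back edge, 85 mm behind the box's origin and 111 mm above the bench; axes are the lid's (as the box's when shut).
- handle (a point): Middle of the lid's bow handle: a steel bar 10 mm thick, 110 mm long, parallel to the hinge, above the lid's front edge. With the lid shut it lies 157 mm in front of the hinge line and 62 mm above it; its centre is 38 mm clear of the lid's outer face and 13 mm from the lid's free edge. Turns with the lid; the round bar can turn between the fingers.
- stop_strip: Steel strip 32 x 210 x 2 mm across the outside of the lid, its middle 106 mm from the hinge line, that comes to bear on the stop's rubber buffers. They are springy (about 5 N/mm) on a light bracket: keep the load under 15 N, about 6 N of push at the handle on top of the lid's own weight. Origin: centre of its lid side; moves with the lid.
- turntable: Round steel turntable 110 mm across, 6 mm thick, in the middle of the box's floor. Origin: centre of its underside, 22 mm above the bench.
- turntable_top (a point): Centre of the turntable's upper face, 28 mm above the bench, 82 mm below the box's rim.
- juglet: Mended clay juglet, 73 mm tall, about 0.14 kg: belly 54 mm across from 22 to 40 mm above its foot, foot 36 mm across, neck 19 to 22 mm across at 57 to 63 mm up, flared mouth 28 mm. Its strap handle sticks out on its +y side to 34 mm from the axis, 40 to 69 mm up. Origin: centre of the foot, z up through the mouth. Stands on the bench left or right of the box.
- amber_bottle: Bystander: amber glass bottle, 52 mm across, 115 mm tall. Origin: centre of the underside.
- glass_jar: Bystander: glass jar with screw lid, 72 mm across, 110 mm tall. Origin: centre of the underside.
- cork_ring: Bystander: cork support ring, 100 mm across, 22 mm tall. Origin: centre of the underside.
Not all that is in view belongs to the job. What is meant by the juglet is not blue, and is the smaller of those in its own colour.

How it is judged (in metres and radians):
On the way, in this order (a step that is already met when the one before it is completed fails the run):
1. the lid is open past upright and rests against its stop (value of joint lid above 1.6 rad and contact force between stop_strip and anything else above 0.4 N), for 0.3 s.
2. the juglet stands on the turntable (contact force between juglet and turntable above 0.5 N and horizontal distance between juglet and turntable_top below 0.015 m), for 0.2 s.
At the end, for the whole second after the job is handed in: Lid beyond 1.6 rad, still, its strip bearing on the stop (over 0.4 N); juglet upright (within 0.1 rad), still, on the turntable within 15 mm of its centre; nothing held. Bottle, jar and cork ring within 20 mm of where they stood (all of step 1 and horizontal distance between juglet and turntable_top below 0.015 m and z of juglet in the frame of turntable_top between -0.003 and 0.004 m and angle between juglet's own z axis and vertical below 0.1 rad and linear speed of juglet below 0.02 m/s and velocity of joint lid between -0.05 and 0.05 rad/s); the robot touches nothing.
It fails at once if the lid is let fall or swung back (faster than 0.6 rad/s beyond 1.6 rad) or knocked or forced against its stop (more than 15 N) (contact force between stop_strip and anything else above 15 N or (value of joint lid above 1.6 rad and velocity of joint lid above 0.6 rad/s)).
It fails at once if the juglet is dropped or knocked (moves faster than 0.35 m/s with no finger on it) or pressed down hard (more than 40 N on the turntable) (contact force between juglet and turntable above 40 N or (linear speed of juglet above 0.35 m/s and contact force between juglet and the fingers below 0.1 N)).
It fails at once if the juglet is tipped over (angle between juglet's own z axis and vertical above 0.7 rad).
It fails at once if a bystander (bottle, jar or cork ring) is moved more than 20 mm (distance of any of amber_bottle, glass_jar, cork_ring from where it was at the start of the episode above 0.02 m).
It also fails if it takes over 72 s, if anything falls off the work surface, if the arm or the gripper's body presses on something with over 40 N, if the wrist force passes 120 N, or if a joint passes its speed limit or range.

## Working session

There is one attempt and no reset: what is moved stays moved. The work goes in short steps, each a Python script; the robot and the scene stay as the last script left them, time stands still between calls to the robot, and variables do not carry over. Pictures are saved under pics/ and viewed, at most 10 in all, crops included, and the job is handed in when it is done.

```bash
mkdir -p pics; cat > h.py <<'E'
import numpy as np, cv2
from scipy.spatial.transform import Rotation as R
from bench import robot
def cam(n):
    return robot.get_image(n)
def Rc(c):
    o=np.array(c["orientation"],float)
    if o.shape==(3,3): return o
    return R.from_euler('xyz',o).as_matrix() if o.size==3 else R.from_quat(o).as_matrix()
def ray(c,u,v):
    f=240/np.tan(np.radians(c["fovy"])/2)
    d=np.array([(u-c["cx"])/f,(v-c["cy"])/f]); p=d.copy()
    for _ in range(30): p=d/(1+c["k1"]*(p@p))
    return np.array(c["eye"],float), Rc(c)@np.array([p[0],p[1],1.])
def onz(c,u,v,z):
    e,d=ray(c,u,v); return e+d*(z-e[2])/d[2]
def proj(c,P):
    f=240/np.tan(np.radians(c["fovy"])/2)
    q=Rc(c).T@(np.array(P,float)-np.array(c["eye"])); p=q[:2]/q[2]
    p=p*(1+c["k1"]*(p@p)); return p[0]*f+c["cx"],p[1]*f+c["cy"]
def two(c1,p1,c2,p2):
    e1,d1=ray(c1,*p1); e2,d2=ray(c2,*p2)
    s=np.linalg.lstsq(np.c_[d1,-d2],e2-e1,rcond=None)[0]
    a=e1+s[0]*d1;b=e2+s[1]*d2
    return (a+b)/2,np.linalg.norm(a-b)
E
python3 - <<'E'
from h import *
for n in("side","top"):
    c=cam(n); cv2.imwrite(f"pics/{n}1.png",c["img"]); print(n,{k:v for k,v in c.items() if k!="img"})
E
```

```text
side {'fovy': 50.97306663977028, 'cx': 321.14134609082095, 'cy': 242.35257683998103, 'k1': -0.14138610176338115, 'eye': array([158.35917604, 672.15437874, 939.41595908]), 'orientation': array([-2.4063538 , -0.01551644, -2.62565889])}
top {'fovy': 52.66596015883379, 'cx': 318.6428682197712, 'cy': 233.6619528974378, 'k1': -0.024208273798240067, 'eye': array([ 460.24331115,   17.24157531, 1107.69657127]), 'orientation': array([-3.06028934, -0.00734057, -1.56623625])}
```

View pics/side1.png

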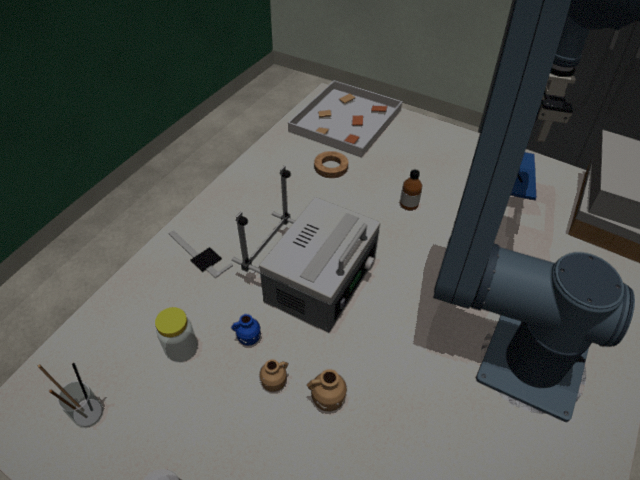

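View pics/top1.png

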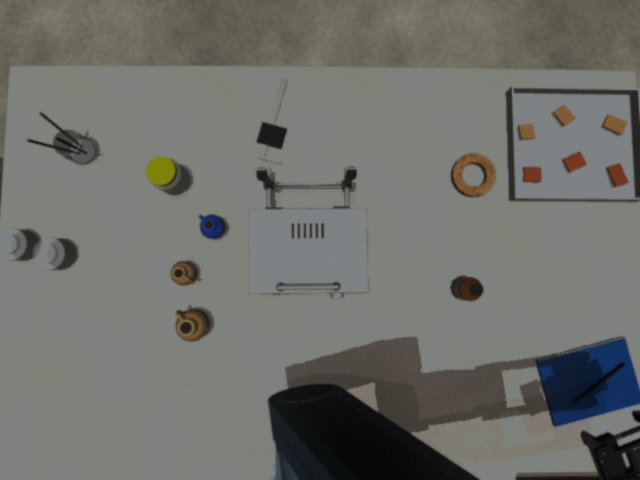

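The top view shows the lid at about (249–368, 209–293) and the handle bar at about (278–340, 287). The smaller clay juglet is at (183,272) in the top view and (273,375) in the side view. The larger clay one at (192,323) and the blue one at (211,226) are decoys. I'll measure next.

```bash
cat > m.py <<'E'
from h import *
s=cam("side");t=cam("top")
for n,p,zs in (("lid c",[(249,209),(368,209),(368,293),(249,293)],135),("handle",[(278,287),(340,287)],173)):
    for q in p: print(n,q,onz(t,*q,zs).round(1))
def blob(c,x0,y0,x1,y1):
    hsv=cv2.cvtColor(c["img"],cv2.COLOR_BGR2HSV)
    m=cv2.inRange(hsv,(5,90,40),(22,255,255)); k=np.zeros_like(m);k[y0:y1,x0:x1]=m[y0:y1,x0:x1]
    return k
kt=blob(t,160,250,210,298)
ct=max(cv2.findContours(kt,0,2)[0],key=cv2.contourArea); print("top jug",cv2.boundingRect(ct),cv2.minEnclosingCircle(ct))
ks=blob(s,250,345,300,400)
cs=max(cv2.findContours(ks,0,2)[0],key=cv2.contourArea); print("side jug",cv2.boundingRect(cs))
a=cv2.resize(t["img"][250:300,160:226],(396,300),interpolation=cv2.INTER_CUBIC)
b=cv2.resize(s["img"][350:400,250:316],(396,300),interpolation=cv2.INTER_CUBIC)
d=cv2.resize(t["img"][200:300,240:372],(396,300),interpolation=cv2.INTER_CUBIC)
e=cv2.resize(s["img"][190:290,256:388],(396,300),interpolation=cv2.INTER_CUBIC)
cv2.imwrite("pics/crop1.png",np.clip(1.5*np.vstack([np.hstack([a,b]),np.hstack([d,e])]),0,255).astype(np.uint8))
E
python3 m.py
```

```text
lid c (249, 209) [588.8 151.4 135. ]
lid c (368, 209) [590.1 -89.2 135. ]
lid c (368, 293) [421.2 -88.6 135. ]
lid c (249, 293) [420.2 148.7 135. ]
handle (278, 287) [433.5  88.2 173. ]
handle (340, 287) [434.  -30.7 173. ]
top jug (171, 262, 25, 23) ((183.2142791748047, 273.3571472167969), 12.324381828308105)
side jug (260, 360, 28, 31)
```

View pics/crop1.png

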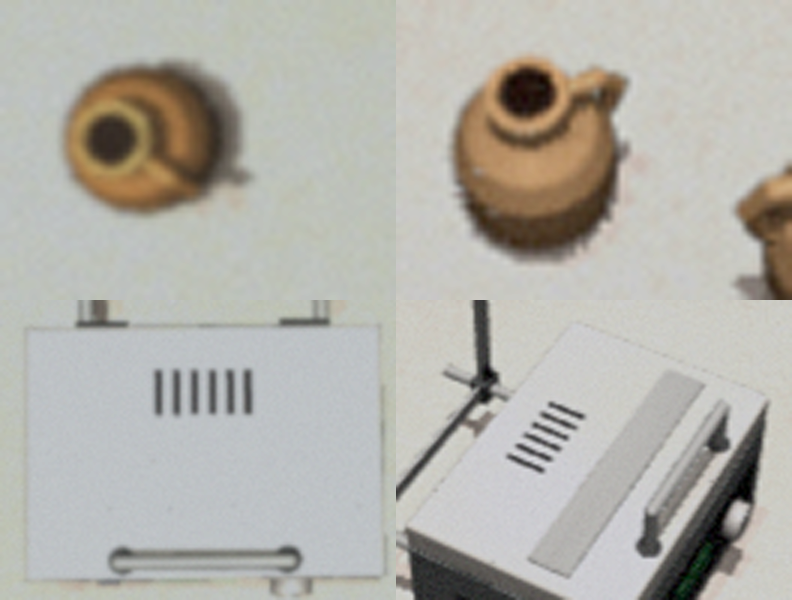

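Crops: the mouth centre is at top (178.3,273.2) and side (272,365.3), and its strap points down and to the right in the top view. The lid is square to the world axes. The bar runs from (276,287) to (340,287) in the top view, and from about (341,261) to (365,226) in the side view.

```bash
python3 - <<'E'
from h import *
s=cam("side");t=cam("top")
print("mouth",two(t,(178.3,273.2),s,(272,365.3)), onz(t,178.3,273.2,73))
print("bar",two(t,(276.5,287),s,(341,261)),two(t,(340,287),s,(364.7,226)))
# strap tip ~ crop(203,185) top; crop side (625-396,80)
print("strap",two(t,(160+203/6,250+185/6),s,(250+227/6,350+80/6)),onz(t,160+203/6,250+185/6,60))
# neighbours
for n,p,z in(("big",(188,326),100),("blue",(209,224),70)): print(n,onz(t,*p,z).round())
print("strip mid etc fine; IK:")
for p in ([433.5,29,154],[660,29,247],[706,29,216],[505.5,30,40]):
  for y in (1.5708,-1.5708,0): 
    q=robot.inverse_kinematics(p,[np.pi,0,y]); print(p,y,None if q is None else np.round(q,2))
print(robot.current_eef_rot(),robot.current_contact_force(),robot.current_t())
E
```

```text
mouth (array([458.21836038, 307.72992721,  73.64583135]), np.float64(1.029900838416338)) [458.675411   308.15577539  73.        ]
bar (array([431.84790363,  90.00255606, 176.16544333]), np.float64(3.740329070392349)) (array([434.77788036, -30.61049422, 166.37384635]), np.float64(2.110575278396105))
strap (array([441.53474956, 279.44381678,  52.15756444]), np.float64(1.8120135757075948)) [442.47813893 277.90687153  60.        ]
big [351. 278. 100.]
blue [564. 246.  70.]
strip mid etc fine; IK:
[433.5, 29, 154] 1.5708 [-0.19  0.11  1.89  0.    1.14 -0.19]
[433.5, 29, 154] -1.5708 [-0.19  0.11  1.89 -0.    1.14  2.95]
[433.5, 29, 154] 0 [-0.19  0.11  1.89 -0.    1.14  1.38]
[660, 29, 247] 1.5708 [-0.12  0.45  1.19  0.    1.5  -0.12]
[660, 29, 247] -1.5708 [-0.12  0.45  1.19 -0.    1.5   3.02]
[660, 29, 247] 0 [-0.12  0.45  1.19 -0.    1.5   1.45]
[706, 29, 216] 1.5708 [-0.12  0.55  1.11  0.    1.49 -0.12]
[706, 29, 216] -1.5708 [-0.12  0.55  1.11 -0.    1.49  3.03]
[706, 29, 216] 0 [-0.12  0.55  1.11 -0.    1.49  1.45]
[505.5, 30, 40] 1.5708 [-0.16  0.38  1.86 -0.    0.9  -0.16]
[505.5, 30, 40] -1.5708 [-0.16  0.38  1.86 -0.    0.9   2.98]
[505.5, 30, 40] 0 [-0.16  0.38  1.86 -0.    0.9   1.41]
[-3.14098265e+00 -1.16110078e-04  3.47788671e-01] [0.19560246 0.67067664 0.3914162 ] 0.3
```

```bash
python3 - <<'E'
from h import *
D=[np.pi,0,np.pi/2]
robot.move_ptp([433.5,29.5,230],D)
print("b",robot.current_t(),np.round(robot.current_contact_force(),1))
robot.move_gripper(0.5)
print(robot.move_linear([433.5,29.5,154],speed=120,f_stop=8),robot.current_tcp_pos())
f0=np.array(robot.current_contact_force())
robot.move_gripper(0.0)
print("w",robot.current_gripper_width()*93,robot.current_finger_force(),"F0",f0.round(1),"F",np.round(robot.current_contact_force(),1),robot.current_t())
c=cam("side"); cv2.imwrite("pics/g.png",c["img"][120:360,200:520])
E
```

```text
b 2.45 [-0.2 -0.7  0.5]
False [433.991656    29.41371406 154.51588825]
w 9.03832780534329 29.994146525859833 F0 [-0.1  0.5  1.5] F [ 1.9  0.9 -0.5] 4.825
```

View pics/g.png

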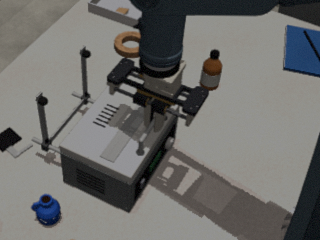

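```bash
cat > arc.py <<'E'
from h import *
hx,hz,r0,a0=590.8,111.,168.8,0.3761
class Arc:
    dr=0.
    def step(s,th,speed):
        p=a0+th; r=r0+s.dr
        robot.move_linear([hx-r*np.cos(p),29.5,hz+r*np.sin(p)-19],speed=speed)
        F=np.array(robot.current_contact_force()); e=np.array([-np.cos(p),0,np.sin(p)]); t=np.array([np.sin(p),0,np.cos(p)])
        s.dr=float(np.clip(s.dr+0.06*(F@e),-6,6)); return F@e,F@t
    def th(s):
        x,_,z=robot.current_tcp_pos(); return np.arctan2(z+19-hz,hx-x)-a0
E
python3 - <<'E'
from arc import *
A=Arc()
for th in np.arange(0.08,1.41,0.08):
    fr,ft=A.step(th,70); print(round(th,2),round(A.th(),3),"fr %.1f ft %.1f dr %.2f"%(fr,ft,A.dr))
    if abs(fr)>30 or abs(ft)>20: break
print(robot.current_t(),robot.current_gripper_width()*93)
E
```

```text
0.08 0.077 fr -4.6 ft -4.9 dr -0.27
0.16 0.158 fr -1.3 ft -3.7 dr -0.36
0.24 0.237 fr 2.9 ft -4.0 dr -0.18
0.32 0.319 fr 4.5 ft -3.5 dr 0.09
0.4 0.399 fr 4.7 ft -5.1 dr 0.37
0.48 0.481 fr 7.8 ft -2.9 dr 0.84
0.56 0.562 fr 6.8 ft -4.8 dr 1.25
0.64 0.644 fr 6.9 ft -3.9 dr 1.67
0.72 0.724 fr 6.0 ft -3.5 dr 2.03
0.8 0.806 fr 6.7 ft -3.5 dr 2.43
0.88 0.888 fr 4.7 ft -3.3 dr 2.71
0.96 0.969 fr 4.5 ft -2.8 dr 2.99
1.04 1.048 fr 3.3 ft -3.0 dr 3.18
1.12 1.128 fr 1.0 ft -2.3 dr 3.24
1.2 1.209 fr 2.3 ft -1.8 dr 3.38
1.28 1.288 fr 2.1 ft -0.7 dr 3.50
1.36 1.368 fr 2.2 ft -0.9 dr 3.64
10.7333 9.110138629675474
```

```bash
python3 - <<'E'
from arc import *
A=Arc(); A.dr=3.64
def avg(th):
    p=a0+th; t=np.array([np.sin(p),0,np.cos(p)]); v=[]
    for _ in range(4): v.append(np.array(robot.current_contact_force())@t); robot.sleep(0.02)
    return np.mean(v)
for th in np.arange(1.39,1.57,0.03): fr,ft=A.step(th,25); print(round(th,2),"%.1f %.1f"%(fr,ft))
lo=0; th=1.54
while th<1.96:
    th+=0.006; fr,ft=A.step(th,20); ft=avg(th)
    print(round(th,3),round(A.th(),3),"%.1f %.2f"%(fr,ft))
    if ft<-2.3: break
print(robot.current_t(),A.dr)
E
```

```text
1.39 1.5 -1.6
1.42 1.2 -2.0
1.45 1.2 -0.5
1.48 -0.7 -0.6
1.51 1.1 -0.7
1.54 0.2 -1.2
1.57 0.0 -1.0
1.546 1.55 1.5 -0.87
1.552 1.557 2.1 -0.02
1.558 1.562 -0.4 0.14
1.564 1.568 0.1 -0.24
1.57 1.574 0.3 -0.62
1.576 1.58 0.2 -0.10
1.582 1.586 0.2 -0.02
1.588 1.592 -0.1 -0.30
1.594 1.598 0.1 -0.31
1.6 1.603 0.1 -0.21
1.606 1.609 0.4 -0.70
1.612 1.616 0.4 -0.47
1.618 1.622 0.6 0.17
1.624 1.627 -0.8 -0.11
1.63 1.634 -0.6 0.21
1.636 1.64 0.3 0.14
1.642 1.645 -0.4 -0.06
1.648 1.651 -0.7 0.05
1.654 1.657 -0.7 0.18
1.66 1.663 -0.4 0.02
1.666 1.669 -0.4 0.13
1.672 1.675 0.6 -0.03
1.678 1.682 -1.6 0.48
1.684 1.688 -0.3 0.28
1.69 1.693 -0.2 -0.26
1.696 1.7 0.0 0.31
1.702 1.706 0.1 0.09
1.708 1.711 -0.7 0.01
1.714 1.717 -0.9 0.00
1.72 1.723 -0.4 0.22
1.726 1.73 -0.3 0.22
1.732 1.734 -0.2 -0.69
1.738 1.736 0.2 -4.61
23.8 3.8126640283691358
```

```bash
python3 - <<'E'
from arc import *
A=Arc(); A.dr=3.8
robot.sleep(0.1)
print(A.step(1.734,10)); robot.sleep(0.3)
robot.move_gripper(0.2); print(robot.current_gripper_width(),np.round(robot.current_contact_force(),1))
robot.sleep(0.3)
p=np.array(robot.current_tcp_pos()); print(p)
print(robot.move_linear(p+[0,0,25],speed=40,f_stop=6),robot.move_linear(p+[0,0,70],speed=120,f_stop=8),robot.current_contact_force())
robot.move_linear([560,120,330],speed=250)
c=cam("side");d=cam("top"); cv2.imwrite("pics/l.png",np.hstack([c["img"][150:440,200:600],d["img"][140:430,150:550]]))
print(robot.current_t())
E
```

```text
(np.float64(0.1397162333470676), np.float64(-1.9067157739085028))
0.1992740113970092 [-0.4 -0.6 -0.9]
[679.46382443  29.435081   240.09519808]
False False [ 0.04198444 -0.21035749 -0.36000326]
27.3417
```

View pics/l.png

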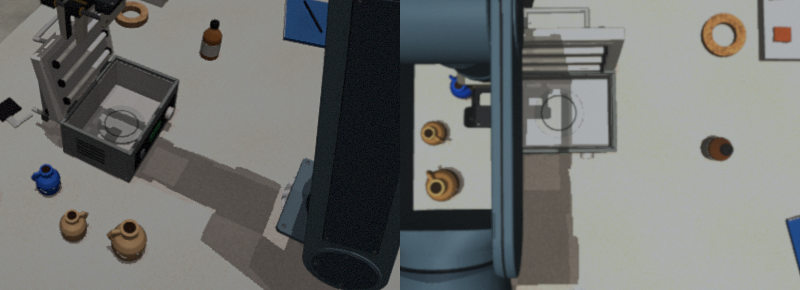

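The lid rests open against the uprights. The turntable ring is centred near side (322,275) and top (308,252). Next I'll grasp the juglet.

```bash
python3 - <<'E'
from h import *
s=cam("side");t=cam("top")
print("tt",onz(s,322,275,28).round(1),onz(t,308,252,28).round(1))
Y=[np.pi,0,0.85]
robot.move_gripper(1.0)
robot.move_ptp([458.4,308,200],Y)
print(robot.move_linear([458.4,308,100],speed=200,f_stop=8),robot.move_linear([458.4,308,14],speed=80,f_stop=5),np.round(robot.current_tcp_pos(),1))
robot.move_gripper(0.0)
print("w",robot.current_gripper_width()*93,robot.current_finger_force(),np.round(robot.current_contact_force(),1))
c=cam("side"); cv2.imwrite("pics/j.png",c["img"][240:480,180:500]);print(robot.current_t())
E
```

```text
tt [500.9  35.4  28. ] [507.2  33.2  28. ]
False False [458.9 308.2  14.5]
w 53.3780385995352 30.00008640345186 [ 0.  -0.6  0.1]
32.35
```

View pics/j.png

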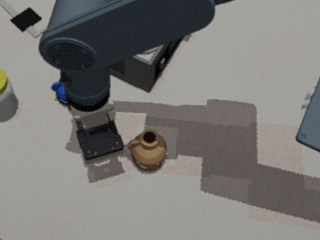

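The juglet is held at its belly: 53.4 mm measured against 54 mm expected. I'll lift it and check the turntable centre from the side view.

```bash
python3 - <<'E'
from h import *
p=np.array(robot.current_tcp_pos())
robot.move_linear([458.9,308.2,30],speed=40); robot.move_linear([458.9,308.2,230],speed=200)
print(robot.current_gripper_width()*93,np.round(robot.current_contact_force(),1))
s=cam("side"); im=cv2.resize(s["img"][220:345,250:390],None,fx=4.6,fy=4.6,interpolation=cv2.INTER_CUBIC)
for r,col in((55,(0,0,255)),(2,(0,255,0))):
  for a in np.arange(0,6.28,0.25 if r>9 else 1):
    u,v=proj(s,[505+r*np.cos(a),31.5+r*np.sin(a),28]); cv2.circle(im,(int((u-250+.5)*4.6),int((v-220+.5)*4.6)),2,col,-1)
cv2.imwrite("pics/t.png",im); print(robot.current_t())
E
```

```text
53.42686743526972 [ 0.2  0.6 -1. ]
34.1
```

View pics/t.png

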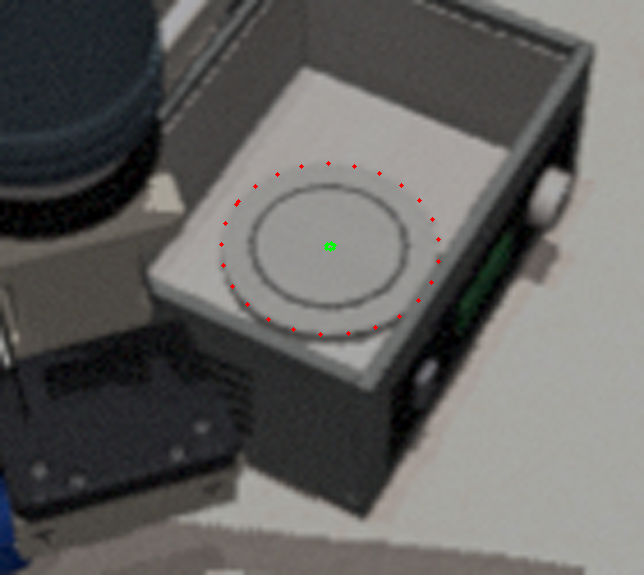

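The predicted rim and centre fit the turntable to about 1 mm. Now I'll place the juglet.

```bash
python3 - <<'E'
from h import *
O=[np.pi,0,0.0]
robot.move_linear([505,31.5,230],O,speed=150)
print(robot.move_linear([505,31.5,140],speed=120,f_stop=8),robot.move_linear([505,31.5,52],speed=60,f_stop=8))
print(robot.current_tcp_pos(),robot.current_contact_force())
print(robot.move_linear([505,31.5,40.5],speed=12,f_stop=2.5),robot.current_tcp_pos(),robot.current_contact_force(),robot.current_t())
E
```

```text
False False
[505.32990459  31.44655962  52.37284596] [ 0.2913794  -0.81847795 -1.77503683]
True [504.84637169  31.51537089  41.99310723] [-0.88089456  0.11643065  4.65409928] 39.4083
```

```bash
python3 - <<'E'
from h import *
robot.sleep(0.2); robot.move_gripper(0.75); robot.sleep(0.2)
print(robot.current_gripper_width(),robot.current_contact_force())
p=np.array(robot.current_tcp_pos())
print(robot.move_linear(p+[0,0,60],speed=60,f_stop=4),robot.move_linear(p+[0,0,220],speed=200,f_stop=8))
robot.move_ptp([300,-350,300],[np.pi,0,0.3])
c=cam("side");d=cam("top"); cv2.imwrite("pics/e.png",np.hstack([cv2.resize(c["img"][160:340,230:410],(400,400)),cv2.resize(d["img"][160:310,235:385],(400,400))]))
cv2.imwrite("pics/e2.png",d["img"]);print(robot.current_t())
E
```

```text
0.7504700322488876 [ 0.90862613  0.2725023  -0.21392835]
False False
44.1333
```

View pics/e.png

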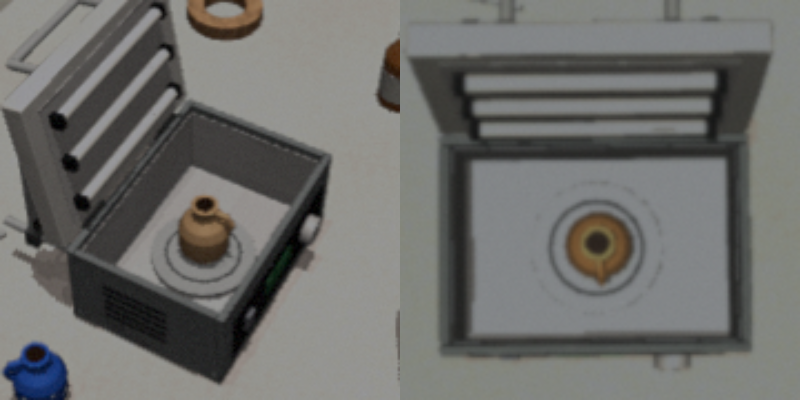

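The juglet stands upright and centred in the turntable ring, at about (598,245) in the right panel of the picture, and the lid is open on its stop. I'm handing in.

```bash
python3 -c "
from bench import robot
print(robot.hand_in())"
```

```text
the job is handed in; nothing more can be done
None
```

The lid was eased back until it rests on its stop, at about 1.73 rad; the juglet was set down gently and stands upright in the middle of the turntable. The arm steered clear of everything else, and the job was handed in shortly after 44 s on the robot's clock, though no verdict came back.

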